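Pack the inspected parts and clip on the passed tag

ROBOT

A 7-joint arm with a two-finger parallel gripper is mounted at the origin on the work surface. World frame = base frame: x ahead of the robot, y to its left, z up, the work surface at z = 0. Lengths are in m, angles in rad, forces in N, time in s.
With the tool pointing down it reaches from about 0.4 to 0.85 m from the base axis. Payload 4.5 kg.
Tool frame: the origin (TCP) lies at the very end of the fingers, on their centre line; the grasp point (between the pads) lies 19 mm behind it (r.grip_depth is the z of the grasp point in the tool frame, in m); z points along the fingers, y is the line along which they close (so a half turn about z gives the same grasp; the last joint's range is limited). The gripper opens to 88 mm and grips with 3 to 60 N. Pads are 18 mm wide; open, the fingers measure 123 mm over their backs; the gripper's body (75 mm by 187 mm) begins 45 mm behind the grasp point.
Start: joints at [1.178, 0.689, -0.195, 1.565, 0.157, 0.902, -0.215], TCP at [0.259, -0.569, 0.239] pointing down, gripper open.
Joint ranges: [-3.01, 3.01], [-0.46, 2.08], [-1.47, 1.51], [0.13, 2.56], [-1, 4.14], [0.04, 2.09], [-2.66, 2.66]. Speed limits (rad/s): [2.57, 2.57, 3.14, 3.14, 3.14, 3.14, 3.14].

INTERFACE

Orientations are given as a unit quaternion [x, y, z, w].
In Python, from plant import r, snapshot, camera_params gives the robot as it stands (r), with the cameras as plain functions.
- The arm moves only by the shell command python3 steer.py 'ROWS' [FORCE]. ROWS is a JSON list of rows, 1 to 10 of them, each of 7 numbers: the opening from 0.0 (shut) to 1.0 (fully open), then dx, dy, dz in m, then a rotation vector rx, ry, rz in rad; each row is the pose to reach, as a shift and turn from the pose commanded when the command began, along the tool's axes at that moment; what a row does not reach only later rows make up. A row lasts 1/10 s, in which the tool goes at most 0.05 m and 0.15 rad, less where a joint would pass 70% of its speed; a pose out of reach is approached as far as the arm can. The fingers move at their own pace and stop on an object; FORCE is the grip in N (left out, the last holds). Time passes only in rows, so rows that do not move let the fingers close. It prints the time, the measured TCP pose, the force, the opening and the grip force at its end.
- r.get_state(): the state, without advancing time (a new reading comes with each control period).
- snapshot(name): name is "scene" or "side" or "wrist"; returns the picture (420x560x3 uint8, red, green, blue); there is no depth.
- camera_params(name): a dict with "fx", "fy", "cx", "cy" (pixels), "k1" (the pictures are not rectified: a ray, as slopes to the right and down, at radius r is drawn at 1 + k1 r^2 times it, then the intrinsics apply), "rvec" (rotation vector, rad) and "tvec" (3), from world to camera coordinates, as OpenCV has them. Camera axes: x right, y down, z forward; pixel columns grow to the right and rows downward; lengths in m; the calibration is good to about 2 mm. A picture is of the moment at which its call begins: read the wrist's pose just before it. camera_params takes no time and is no camera call; for the wrist camera it gives the pose at the moment of the call.
- r.finish_job(): hands the job in; it is judged then, once.
The state is a dict: "clock": time; "q": joint angles; "qd": joint speeds; "joint_torque": joint torques, N m; "tool_pos": TCP position; "eef_rot": TCP orientation; "contact_force": force on the tool from outside, world axes, zero at the start; "moment": the same for the moment, N m; "opening": opening from 0.0 (shut) to 1.0 (fully open); "finger_force": force on a finger pad.
Only numpy, scipy, OpenCV 4.12 (cv2) and the standard library are available. Lean on these libraries where they do the work, as an engineer would, in place of code of your own. Each camera call takes 0.05 s, during which the arm holds its last target. There are 200 camera calls.

TASK

Pack the good comb plate, the good bushing and the blue clamp block into the yellow tray, each lying flat and the way up it lies now, centred on the pad that shows its outline and turned to match it (either way round). When all three are in, press the green tag straight down into the tray's sprung clip, in the middle of the jaws and upright, until it is fully home. Leave the two red-marked rejects where they lie, and let go of everything.

Things in the scene. Friction and masses are not known exactly. Their poses are not given: they have to be found in the camera images.
- comb: Good comb plate, loose: silver, 56 x 28 x 10 mm, no mark. Spine 14 mm wide along its x, on the -y side, with seven teeth pointing to +y. Origin: centre of the underside of the 56 x 28 outline, z up. Easily taken across the 28 mm. Starts on a fixed grey mat 2 mm thick; all things there are at least 80 mm apart, centre to centre.
- bush: Good bushing, loose: brass, round flange 44 mm across and 6 mm thick, on it a hub 26 mm across; 26 mm high in all, dark bore, no red mark. Origin: centre of its underside, z up. Easily taken by the hub. Starts on a fixed grey mat 2 mm thick; all things there are at least 80 mm apart, centre to centre.
- block: Clamp block, loose: blue, base 50 x 32 x 10 mm with a rib 50 x 16 mm along its middle; 24 mm high in all. Origin: centre of its underside, x along the rib, z up. Easily taken across the rib. Starts on a fixed grey mat 2 mm thick; all things there are at least 80 mm apart, centre to centre.
- tag: Green tag, loose, upright: below, a blade 5 mm thick, 50 wide, 42 high; above it a grip bar 10 thick, 50 wide, 18 high (60 in all). Origin: middle of the lower edge; x across the thickness, y along the width, z up. Stands loosely in a fixed grey holder on the mat (30 x 60 x 20 mm, slot 16 deep): take it by the bar, lift straight up. At least 80 mm from other things, centre to centre.
- comb_reject: Rejected comb plate, loose: size and origin as the good one, but the three middle teeth are broken off and a red mark is on the spine. Starts on a fixed grey mat 2 mm thick; all things there are at least 80 mm apart, centre to centre.
- bush_reject: Rejected bushing, loose: size and origin as the good one, but a red stripe 13 mm wide runs across flange and hub. Starts on a fixed grey mat 2 mm thick; all things there are at least 80 mm apart, centre to centre.
- pad_comb: Black pad, 94 mm square, 6 mm thick, with the comb plate's white outline at its centre (spine along the pad's x). Origin: centre of its underside, 4 mm above the bench; z up, top face 6 mm above the origin. Fixed in a quarter (they change) of the yellow tray: 204 mm square, wall 18 mm high, quarters' centres 98 mm apart.
- pad_bush: Black pad, 94 mm square, 6 mm thick, with an orange disc 44 mm across at its centre, the bushing's outline. Origin: centre of its underside, 4 mm above the bench; z up, top face 6 mm above the origin. Fixed in a quarter (they change) of the yellow tray: 204 mm square, wall 18 mm high, quarters' centres 98 mm apart.
- pad_block: Black pad, 94 mm square, 6 mm thick, with a blue rectangle at its centre, the block's outline (rib along the pad's x). Origin: centre of its underside, 4 mm above the bench; z up, top face 6 mm above the origin. Fixed in a quarter (they change) of the yellow tray: 204 mm square, wall 18 mm high, quarters' centres 98 mm apart.
- clip: Tag clip in the tray's fourth quarter: grey base 50 mm square, two steel jaws 44 mm long, 2 mm apart, sprung to part along x at 2 to 4 N each, flared to a 13 mm mouth. Jaw tops 31 mm, slot floor 8 mm above the origin. Blade goes straight down, its width along y, either way round, till it meets the slot floor; push 5 to 15 N. Origin: centre of the underside, 4 mm above the bench; z up.

How it is judged:
By the outcome, as a careful person would: the job done as asked, in the order asked, and still so for the second after the job is handed in, with the robot touching nothing.
It also fails if it takes over 120 s, if anything falls off the work surface, if the arm or the gripper's body presses on something with over 40 N, if the wrist force passes 120 N, or if a joint passes its speed limit or range.

## Working session

There is one attempt and no reset: what is moved stays moved. The work goes in short steps, Python scripts to look and compute and a shell command to move; the robot and the scene stay as the last step left them, time stands still between calls to the robot, and variables do not carry over. Pictures are saved under pics/ and viewed, at most 14 in all, crops included, and the job is handed in when it is done.

```bash
ls; mkdir -p pics; python3 - <<'E'
from plant import r, snapshot, camera_params
import cv2,numpy as np
for n in ("scene","side","wrist"):
    p=camera_params(n); im=snapshot(n); cv2.imwrite(f"pics/{n}0.png",im[:,:,::-1])
    R=cv2.Rodrigues(np.array(p["rvec"]))[0]; print(n,p,"C",-R.T@np.array(p["tvec"]))
s=r.get_state();print(s["tool_pos"],s["eef_rot"],s["clock"],s["opening"])
E
```

```text
pics
plant.py
steer.py
scene {'fx': 506.2915607889293, 'fy': 506.2915607889293, 'cx': 291.5351428453542, 'cy': 204.7407003219446, 'k1': -0.09116161530844208, 'rvec': array([ 1.88899029,  1.31971085, -0.63865246]), 'tvec': array([-0.19181063, -0.28263573,  1.41197958])} C [ 1.27607312 -0.27821876  0.63607571]
side {'fx': 437.77876011996085, 'fy': 437.77876011996085, 'cx': 276.5607542939861, 'cy': 215.62557006927193, 'k1': -0.038698362721407004, 'rvec': array([ 2.45131701, -0.16321488,  0.06223886]), 'tvec': array([-0.51419357,  0.08341616,  0.83414207])} C [ 0.44564431 -0.52800464  0.6998275 ]
wrist {'fx': 324.5416511455385, 'fy': 324.5416511455385, 'cx': 281.18355302185256, 'cy': 211.0713560802183, 'k1': -0.06816842370676675, 'rvec': array([-2.44108457,  1.56882346,  0.2206951 ]), 'tvec': array([-0.62363697, -0.03820392,  0.389618  ])} C [ 0.32257789 -0.53908347  0.38407983]
[ 0.25850825 -0.56851886  0.23813235] [ 9.77310093e-01  2.11812460e-01 -1.90820658e-04 -6.54146659e-04] 0.15 0.9979237774121092
```

View pics/scene0.png

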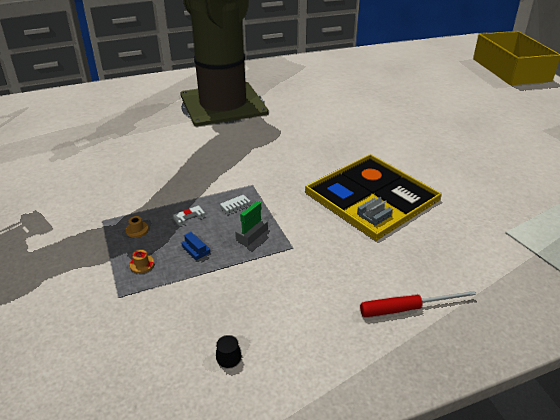

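View pics/side0.png

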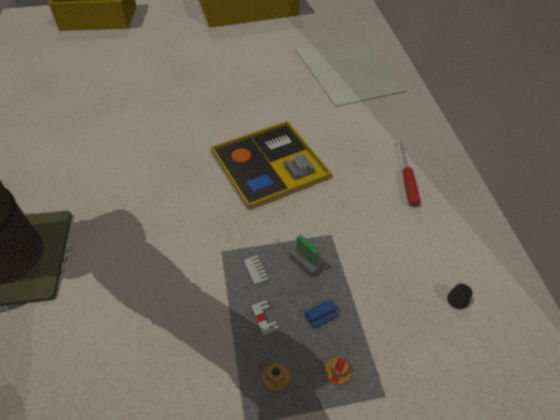

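The scene view shows the mat at left (tag (250,218), block (196,245), good comb (236,204), good bushing (136,226)) and the tray at (373,195). In the side view I see the good comb (257,270), reject comb (264,317), good bushing (275,376), reject bushing (339,370), block (322,313), tag (308,250), bush pad (241,156), comb pad (278,143), block pad (260,184) and clip (300,165).

```bash
cat > h.py <<'E'
from plant import r, snapshot, camera_params
import cv2,numpy as np
from scipy.spatial.transform import Rotation as Ro
def rays(p,px):
    K=np.array([[p["fx"],0,p["cx"]],[0,p["fy"],p["cy"]],[0,0,1.]])
    u=cv2.undistortPoints(np.array(px,float).reshape(-1,1,2),K,np.array([p["k1"],0,0,0,0]))[:,0]
    R=cv2.Rodrigues(np.array(p["rvec"]))[0]
    return -R.T@np.array(p["tvec"]), np.c_[u,np.ones(len(u))]@R
def onplane(p,px,z):
    C,d=rays(p,px); return C+d*((z-C[2])/d[:,2])[:,None]
def proj(p,X):
    K=np.array([[p["fx"],0,p["cx"]],[0,p["fy"],p["cy"]],[0,0,1.]])
    return cv2.projectPoints(np.array(X,float).reshape(-1,1,3),np.array(p["rvec"]),np.array(p["tvec"]),K,np.array([p["k1"],0,0,0,0]))[0][:,0]
def goto(pos,yaw):
    "shift and turn in the tool's axes to TCP pos, tool down, tool y along yaw (mod pi)"
    s=r.get_state(); R=Ro.from_quat(s["eef_rot"]).as_matrix()
    y=np.array([np.cos(yaw),np.sin(yaw),0]); 
    if y@R[:,1]<0: y=-y
    z=np.array([0,0,-1.]); T=np.c_[np.cross(y,z),y,z]
    d=R.T@(np.array(pos)-s["tool_pos"]); w=Ro.from_matrix(R.T@T).as_rotvec()
    print("shift",d.round(4),"turn",w.round(4),"q7",round(s["q"][6],2))
def wrist(name):
    p=camera_params("wrist"); im=snapshot("wrist"); cv2.imwrite(f"pics/{name}.png",im[:,:,::-1]); np.save(f"pics/{name}.npy",p,allow_pickle=True); return p,im
def load(name): return np.load(f"pics/{name}.npy",allow_pickle=True).item(), cv2.imread(f"pics/{name}.png")[:,:,::-1]
E
python3 - <<'E'
from h import *
P=camera_params("side");S=camera_params("scene")
for n,a,b,z in [("comb",(257,270),(236,204),.01),("bush",(275,376),(136,226),.02),("block",(322,313),(196,245),.02),("tag",(308,250),(250,218),.05),("padbush",(241,156),(371,174),.01),("padcomb",(278,143),(405,193),.01),("padblock",(260,184),(341,191),.01),("clip",(300,165),(376,210),.025),("rc",(264,317),(189,214),.01),("rb",(339,370),(141,261),.02)]:
    print(n,onplane(P,[a],z)[0].round(3),onplane(S,[b],z)[0].round(3))
# wrist cam in tool frame
p=camera_params("wrist");s=r.get_state();R=Ro.from_quat(s["eef_rot"]).as_matrix()
Rc=cv2.Rodrigues(np.array(p["rvec"]))[0];C=-Rc.T@p["tvec"]
print("cam in tool",R.T@(C-s["tool_pos"]),"axis",R.T@Rc.T[:,2], "toolR",R.round(2))
E
```

```text
comb [ 0.47  -0.093  0.01 ] [ 0.472 -0.092  0.01 ]
bush [ 0.477 -0.295  0.02 ] [ 0.487 -0.293  0.02 ]
block [ 0.57  -0.199  0.02 ] [ 0.579 -0.196  0.02 ]
tag [ 0.564 -0.088  0.05 ] [ 0.573 -0.091  0.05 ]
padbush [0.466 0.217 0.01 ] [0.466 0.219 0.01 ]
padcomb [0.556 0.25  0.01 ] [0.555 0.254 0.01 ]
padblock [0.499 0.124 0.01 ] [0.503 0.129 0.01 ]
clip [0.592 0.155 0.025] [0.602 0.158 0.025]
rc [ 0.472 -0.189  0.01 ] [ 0.472 -0.189  0.01 ]
rb [ 0.577 -0.299  0.02 ] [ 0.588 -0.296  0.02 ]
cam in tool [ 0.07050144 -0.00041079 -0.14606393] axis [-2.72998609e-01  1.11734238e-04  9.62014421e-01] toolR [[ 0.91  0.41 -0.  ]
 [ 0.41 -0.91  0.  ]
 [-0.   -0.   -1.  ]]
```

View pics/wrist0.png

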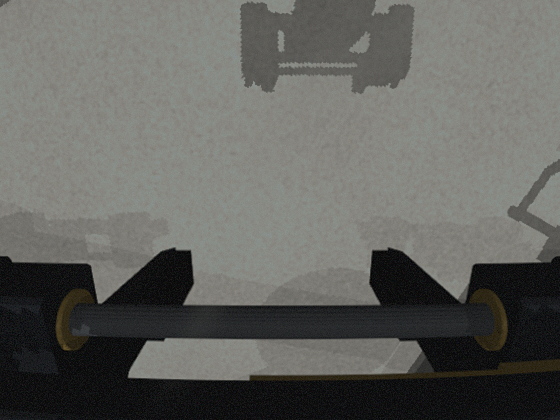

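The wrist picture shows only bench and the fingers (rows above 250). It is too far off to see the mat, so I go over the mat.

```bash
python3 -c "
from h import *
goto([.52,-.19,.26],np.arctan2(-.91,.41))"
```

```text
shift [ 0.3947 -0.2363 -0.0216] turn [-0.0014  0.0001  0.0035] q7 -0.22
```

```bash
python3 steer.py '[[1,0.395,-0.236,-0.022,0,0,0],[1,0.395,-0.236,-0.022,0,0,0],[1,0.395,-0.236,-0.022,0,0,0],[1,0.395,-0.236,-0.022,0,0,0],[1,0.395,-0.236,-0.022,0,0,0],[1,0.395,-0.236,-0.022,0,0,0],[1,0.395,-0.236,-0.022,0,0,0],[1,0.395,-0.236,-0.022,0,0,0],[1,0.395,-0.236,-0.022,0,0,0],[1,0.395,-0.236,-0.022,0,0,0]]'; python3 steer.py '[[1,0,0,0,0,0,0],[1,0,0,0,0,0,0]]'; python3 -c "
from h import *
wrist('w1'); print(r.get_state()['tool_pos'])"
```

```text
clock: 1.15
tool_pos: [0.5246, -0.1831, 0.261]
eef_rot: [0.976, 0.217, 0.002, -0.002]
contact_force: [0.4, 0.4, 0.6]
opening: 0.998
finger_force: 0.0
clock: 1.35
tool_pos: [0.5194, -0.1922, 0.2604]
eef_rot: [0.977, 0.211, -0.001, 0.0]
contact_force: [0.0, -0.7, 0.1]
opening: 1.001
finger_force: 0.0
[ 0.51911502 -0.19291376  0.26041316]
```

View pics/w1.png

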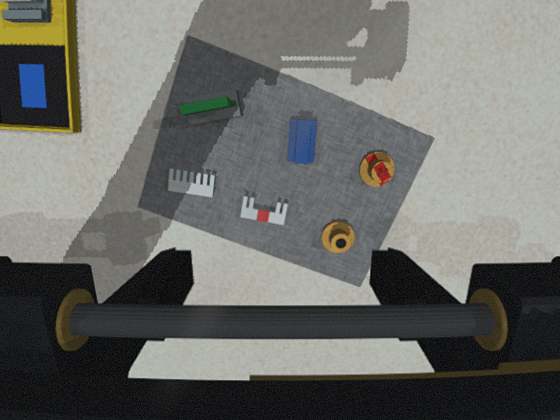

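The wrist view shows the good comb at (191,183), reject comb (264,210), good bushing (340,237), reject bushing (378,170), block (302,140) and tag bar (205,104). I segment each one.

```bash
python3 - <<'E'
from h import *
p,im=load('w1')
C={'comb':(191,183),'bush':(340,237),'block':(302,140),'tag':(207,106)}
t=[]
for n,(x,y) in C.items():
    c=im[y-33:y+33,x-43:x+43,::-1]; t.append(cv2.resize(c,None,fx=4.6,fy=4.5,interpolation=cv2.INTER_NEAREST))
cv2.imwrite('pics/m1.png',np.vstack([np.hstack(t[:2]),np.hstack(t[2:])]))
h=cv2.cvtColor(im,cv2.COLOR_RGB2HSV)
for n,(x,y) in C.items(): print(n,h[y-4:y+5:4,x-12:x+13:4].tolist())
E
```

```text
comb [[[83, 20, 102], [81, 15, 121], [96, 18, 71], [86, 17, 121], [98, 15, 70], [102, 17, 190], [107, 13, 173]], [[90, 15, 122], [78, 11, 119], [90, 14, 124], [100, 13, 180], [100, 17, 134], [95, 16, 176], [103, 19, 188]], [[81, 15, 123], [90, 16, 125], [84, 11, 119], [103, 19, 188], [101, 15, 187], [101, 19, 190], [101, 15, 188]]]
bush [[[19, 148, 167], [19, 139, 64], [17, 143, 66], [20, 153, 110], [20, 133, 86], [20, 148, 95], [19, 150, 168]], [[20, 152, 143], [18, 140, 84], [19, 149, 182], [19, 151, 159], [19, 149, 178], [18, 146, 168], [19, 151, 162]], [[18, 151, 154], [20, 151, 182], [19, 131, 80], [103, 54, 33], [107, 66, 35], [18, 148, 176], [19, 153, 163]]]
block [[[109, 131, 128], [110, 125, 126], [111, 127, 131], [109, 141, 132], [109, 153, 132], [110, 150, 117], [109, 165, 130]], [[111, 129, 127], [110, 125, 124], [109, 140, 133], [109, 139, 132], [109, 146, 133], [109, 150, 107], [109, 162, 131]], [[109, 130, 126], [109, 116, 119], [109, 137, 130], [109, 148, 131], [108, 160, 134], [109, 163, 114], [109, 157, 115]]]
tag [[[68, 156, 88], [67, 161, 98], [69, 180, 95], [69, 166, 95], [66, 161, 95], [66, 150, 95], [68, 174, 94]], [[68, 167, 93], [69, 169, 92], [68, 167, 93], [68, 164, 95], [68, 181, 90], [68, 166, 95], [68, 150, 97]], [[68, 182, 91], [66, 165, 88], [68, 158, 79], [63, 114, 58], [75, 50, 51], [75, 17, 61], [90, 14, 72]]]
```

View pics/m1.png

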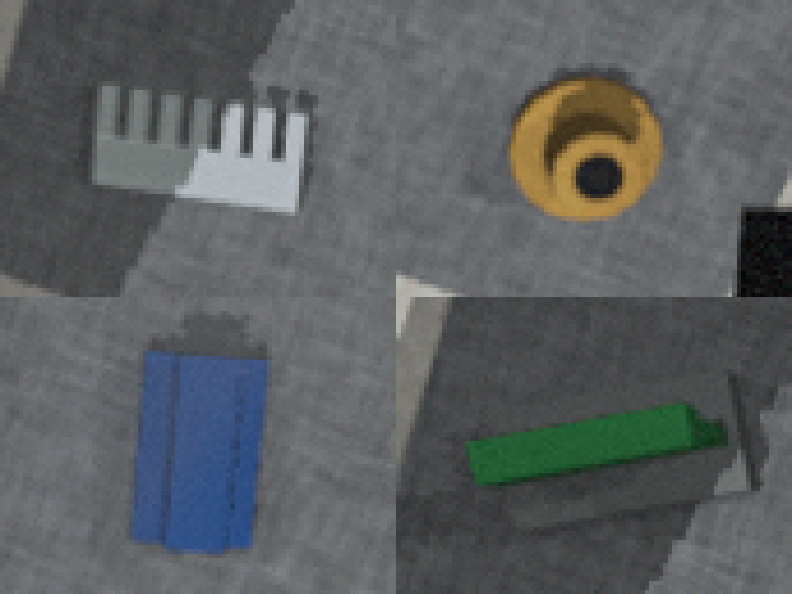

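The crops show the comb's spine at bottom with teeth up. The bushing's bore is at crop (600,178), the block's rib spans 165–250, and the tag bar's top face is a clean parallelogram. I compute poses from corners read here, with size checks.

```bash
python3 - <<'E'
from h import *
p,im=load('w1'); h=cv2.cvtColor(im,cv2.COLOR_RGB2HSV)
def crop(pts,c,ox,oy): return [((a-ox)/4.6+c[0]-43-.5+.0,(b-oy)/4.5+c[1]-33-.5) for a,b in pts]
def rep(n,px,z):
    X=onplane(p,px,z); m=X.mean(0); e=np.diff(np.vstack([X,X[:1]]),axis=0)[:,:2]
    print(n,m.round(4),"sides",(np.linalg.norm(e,axis=1)*1e3).round(1),"yaw",np.degrees(np.arctan2(e[:,1],e[:,0])).round(1))
# corner order: along first side
rep("comb",crop([(92,185),(298,213),(306,113),(99,83)],(191,183),0,0),.012)
# block base rect z .012? rib top corners z .026
rep("rib",crop([(180,353),(250,358),(226,553),(165,549)],(302,140),0,297),.026)
m=((h[...,0]>95)&(h[...,0]<120)&(h[...,1]>90)&(h[...,2]>60)).astype(np.uint8); m[:,:200]=0
m[200:]=0
c=max(cv2.findContours(m,0,1)[0],key=cv2.contourArea)
rep("base",cv2.boxPoints(cv2.minAreaRect(c)),.012)
m=((h[...,0]>55)&(h[...,0]<80)&(h[...,1]>100)&(h[...,2]>82)).astype(np.uint8)
m=cv2.morphologyEx(m,cv2.MORPH_OPEN,np.ones((4,4)))
c=max(cv2.findContours(m,0,1)[0],key=cv2.contourArea)
rep("tag",cv2.boxPoints(cv2.minAreaRect(c)),.066)
rep("tag hand",crop([(475,486),(695,452),(688,403),(467,440)],(207,106),396,297),.066)
# bush
m=((h[...,2]<45)).astype(np.uint8)[222:255,320:362]; 
n,l,s,ce=cv2.connectedComponentsWithStats(m); print(s[1:],ce[1:])
i=1+np.argmax(s[1:,4]); print("bore",onplane(p,[ce[i]+[320,222]],.028)[0].round(4))
m=((h[...,0]>12)&(h[...,0]<26)&(h[...,1]>110)).astype(np.uint8); m[:,:315]=0;m[:,370:]=0;m[:205]=0;m[265:]=0
c=max(cv2.findContours(m,0,1)[0],key=cv2.contourArea);x,y,w,hh=cv2.boundingRect(c);print(x,y,w,hh)
(e,a,_)=cv2.fitEllipse(cv2.convexHull(c));print("flange",e,a,onplane(p,[e],.008)[0].round(4))
E
```

```text
comb [ 0.4681 -0.0919  0.012 ] sides [56.7 28.3 55.9 28.8] yaw [ -73.8   16.9  105.7 -164.6]
rib [ 0.5711 -0.1962  0.026 ] sides [17.3 49.6 15.6 49.6] yaw [ -69.5 -161.3  110.7   20.7]
base [ 0.5698 -0.1961  0.012 ] sides [51.4 31.4 51.5 32.4] yaw [  20.6  -69.4 -158.2  110.4]
tag [ 0.5634 -0.0867  0.066 ] sides [48.8  9.1 49.1  9.2] yaw [ -56.2 -146.7  123.9   31.4]
tag hand [ 0.5637 -0.0859  0.066 ] sides [49.7 10.6 49.6 10.1] yaw [ -57.6   30.6  123.  -149.5]
[[16 17 10  9 55]] [[20.6        20.87272727]]
bore [ 0.4783 -0.2922  0.028 ]
321 221 33 32
flange (337.4418029785156, 236.4787139892578) (31.132081985473633, 32.78989028930664) [ 0.479  -0.2911  0.008 ]
```

Sizes agree with the spec to about 1 mm. I take the bushing first.

```bash
python3 -c "
from h import *
goto([.4787,-.2917,.0105],np.arctan2(-.91,.41))"
```

```text
shift [-0.0769  0.0733  0.2501] turn [0.0006 0.0022 0.0002] q7 -0.99
```

```bash
python3 steer.py '[[0.75,-0.077,0.073,0.1,0,0,0],[0.75,-0.077,0.073,0.19,0,0,0],[0.75,-0.077,0.073,0.19,0,0,0],[0.75,-0.077,0.073,0.19,0,0,0],[0.75,-0.077,0.073,0.19,0,0,0],[0.75,-0.077,0.073,0.19,0,0,0],[0.75,-0.077,0.073,0.19,0,0,0]]' 30; python3 -c "
from h import *
goto([.4787,-.2917,.0105],np.arctan2(-.91,.41)); p,im=wrist('w2'); h=cv2.cvtColor(im,cv2.COLOR_RGB2HSV)
a=proj(p,[[.4785,-.2918,.028]])[0];print(a)
x,y=a.astype(int);m=(h[y-25:y+25,x-25:x+25,2]<45).astype(np.uint8);n,l,s,c=cv2.connectedComponentsWithStats(m);print(s[1:],onplane(p,c[1:]+[x-25,y-25],.028))
m=((h[...,0]>12)&(h[...,0]<26)&(h[...,1]>110)).astype(np.uint8)
for c in cv2.findContours(m,0,1)[0]:
  if cv2.contourArea(c)>500:
    e,a,_=cv2.fitEllipse(cv2.convexHull(c));print(e,a,onplane(p,[e],.008))"
```

```text
clock: 2.1
tool_pos: [0.4801, -0.2901, 0.0711]
eef_rot: [0.978, 0.211, -0.0, 0.0]
contact_force: [0.4, 0.4, 0.6]
opening: 0.746
finger_force: 0.0
shift [-0.0019  0.0008  0.0606] turn [0.0003 0.0002 0.0011] q7 -0.89
[283.10548755 240.44778731]
[[25 25  1  1  1]
 [28 24  1  1  1]
 [21 27  1  1  1]
 [30 33  1  1  1]
 [26 34  1  1  1]] [[ 0.47874371 -0.29161691  0.028     ]
 [ 0.48011722 -0.29304031  0.028     ]
 [ 0.4765031  -0.28989775  0.028     ]
 [ 0.47516347 -0.29669061  0.028     ]
 [ 0.47351458 -0.29468697  0.028     ]]
(388.40679931640625, 369.979736328125) (18.236589431762695, 386.25531005859375) [[ 0.40502461 -0.41816982  0.008     ]]
(444.93499755859375, 320.3457946777344) (32.256675720214844, 65.0638656616211) [[ 0.46277709 -0.43485171  0.008     ]]
(117.33303833007812, 320.7619323730469) (32.019264221191406, 65.07891082763672) [[ 0.35918821 -0.20720801  0.008     ]]
(282.9730529785156, 228.0329132080078) (60.52894973754883, 62.83488464355469) [[ 0.47972182 -0.29127199  0.008     ]]
(340.5457763671875, 100.65216827392578) (34.09950256347656, 66.6841812133789) [[ 0.5697545  -0.28932715  0.008     ]]
(366.6450500488281, 82.77262115478516) (42.79862976074219, 64.21446228027344) [[ 0.58595    -0.29912716  0.008     ]]
```

```bash
python3 steer.py '[[0.75,-0.0015,0.0008,0.03,0,0,0],[0.75,-0.0015,0.0008,0.06,0,0,0],[0.75,-0.0015,0.0008,0.06,0,0,0],[0.75,-0.0015,0.0008,0.06,0,0,0],[0,-0.0015,0.0008,0.06,0,0,0],[0,-0.0015,0.0008,0.06,0,0,0],[0,-0.0015,0.0008,0.06,0,0,0],[0,-0.0015,0.0008,0.06,0,0,0],[0,-0.0015,0.0008,0.06,0,0,0],[0,-0.0015,0.0008,0.06,0,0,0]]' 30; python3 steer.py '[[0,0,0,-0.05,0,0,0],[0,0,0,-0.1,0,0,0],[0,0,0,-0.15,0,0,0],[0,0,0,-0.2,0,0,0],[0,0,0,-0.2,0,0,0],[0,0,0,-0.2,0,0,0]]'; python3 -c "
from h import *
goto([.49,.13,.22],np.arctan2(-.91,.41))"
```

```text
clock: 3.15
tool_pos: [0.4799, -0.2905, 0.011]
eef_rot: [0.977, 0.212, 0.0, 0.0]
contact_force: [-0.1, 0.3, 2.7]
opening: 0.283
finger_force: 30.0
clock: 3.75
tool_pos: [0.4797, -0.2905, 0.2114]
eef_rot: [0.977, 0.212, 0.001, 0.001]
contact_force: [-0.5, 0.4, -0.6]
opening: 0.285
finger_force: 30.0
shift [ 0.1833 -0.3786 -0.009 ] turn [ 0.0014 -0.0008  0.0033] q7 -0.84
```

```bash
python3 steer.py '[[0,0.183,-0.379,-0.029,0,0,0],[0,0.183,-0.379,-0.029,0,0,0],[0,0.183,-0.379,-0.029,0,0,0],[0,0.183,-0.379,-0.029,0,0,0],[0,0.183,-0.379,-0.029,0,0,0],[0,0.183,-0.379,-0.029,0,0,0],[0,0.183,-0.379,-0.029,0,0,0],[0,0.183,-0.379,-0.029,0,0,0],[0,0.183,-0.379,-0.029,0,0,0],[0,0.183,-0.379,-0.029,0,0,0]]'; python3 steer.py '[[0,0,0,0,0,0,0],[0,0,0,0,0,0,0]]'; python3 -c "
from h import *
wrist('w3')"
```

```text
clock: 4.75
tool_pos: [0.4878, 0.1351, 0.2377]
eef_rot: [0.976, 0.216, -0.002, -0.001]
contact_force: [-0.7, -0.5, -1.2]
opening: 0.28
finger_force: 30.0
clock: 4.95
tool_pos: [0.4886, 0.1281, 0.2385]
eef_rot: [0.978, 0.21, -0.002, 0.001]
contact_force: [0.5, 0.2, -1.1]
opening: 0.285
finger_force: 30.0
```

View pics/w3.png

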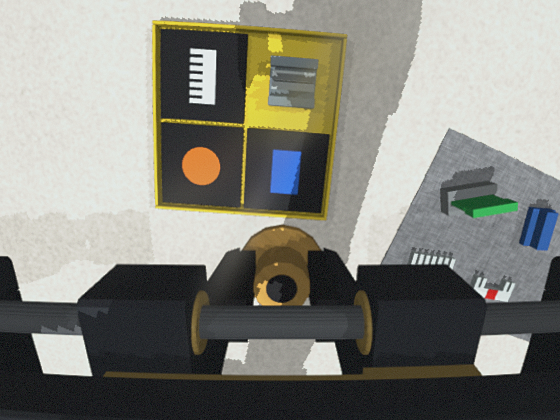

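The tray view shows the orange disc (201,166), comb outline (202,76, spine right, teeth left), blue rectangle (286,171) and clip (293,81, slot running across the image). I measure the marks and the pad grid.

```bash
python3 - <<'E'
from h import *
p,im=load('w3'); h=cv2.cvtColor(im,cv2.COLOR_RGB2HSV)
def rep(n,m,z,roi):
    x0,y0,x1,y1=roi; k=np.zeros(m.shape,np.uint8);k[y0:y1,x0:x1]=m[y0:y1,x0:x1]
    c=max(cv2.findContours(k,0,1)[0],key=cv2.contourArea); b=cv2.boxPoints(cv2.minAreaRect(c))
    M=cv2.moments(k,True); X=onplane(p,b,z); e=np.diff(np.vstack([X,X[:1]]),axis=0)[:,:2]
    print(n,X.mean(0).round(4),"cent",onplane(p,[(M['m10']/M['m00'],M['m01']/M['m00'])],z)[0].round(4),"sides",(np.linalg.norm(e,axis=1)*1e3).round(1),"yaw",np.degrees(np.arctan2(e[:2,1],e[:2,0])).round(1))
H,S,V=h[...,0],h[...,1],h[...,2]
rep("orange",(H<20)&(S>120)&(V>100),.010,(170,135,235,200))
rep("comb",(S<60)&(V>120),.010,(175,40,232,112))
rep("blue",(H>95)&(H<125)&(S>90)&(V>60),.010,(262,140,310,200))
rep("pad_bush",(V<60),.010,(166,127,240,206))
rep("pad_comb_dark+outline",(V<60)|((S<60)&(V>120)),.010,(164,32,244,118))
rep("clip",(S<70),.012,(262,40,325,115))
c=im[48:118,255:335,::-1]; cv2.imwrite('pics/clip.png',cv2.resize(c,None,fx=8,fy=8,interpolation=cv2.INTER_CUBIC))
E
```

```text
orange [0.4664 0.2211 0.01  ] cent [0.4667 0.221  0.01  ] sides [42.6 43.  43.9 43.3] yaw [ -66.  -158.5]
comb [0.5586 0.2545 0.01  ] cent [0.5593 0.2533 0.01  ] sides [57.8 28.6 57.6 29.7] yaw [ 19.5 -67.8]
blue [0.5    0.1285 0.01  ] cent [0.5006 0.1288 0.01  ] sides [51.5 33.3 51.7 34.5] yaw [ 19.5 -70. ]
pad_bush [0.4772 0.2229 0.01  ] cent [0.4843 0.2335 0.01  ] sides [82.9 66.4 86.7 67.1] yaw [ -66.1 -157.5]
pad_comb_dark+outline [0.5601 0.2538 0.01  ] cent [0.5608 0.2537 0.01  ] sides [84.4 87.7 89.  88.7] yaw [ -66.7 -157.1]
clip [0.5932 0.1622 0.012 ] cent [0.5934 0.1627 0.012 ] sides [51.3 49.9 51.5 51.5] yaw [ 19.3 -69.6]
```

View pics/clip.png

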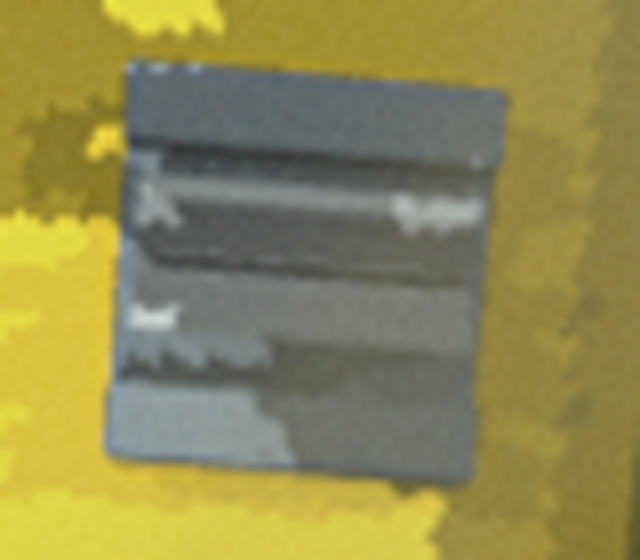

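The grid check holds: disc to comb is 98.1 mm at 19.9°, disc to block 98.4 mm at −70.0°, and the clip is where the fourth quarter must be. The crop shows the slot running across, parallel to the base's upper edge. Now I place the bushing.

```bash
python3 -c "
from h import *
p,im=load('w3'); h=cv2.cvtColor(im,cv2.COLOR_RGB2HSV)
m=np.zeros(h.shape[:2],np.uint8); m[272:300,268:300]=(h[272:300,268:300,1]<110)&(h[272:300,268:300,2]<70)
n,l,s,c=cv2.connectedComponentsWithStats(m);i=1+np.argmax(s[1:,4]);print(s[i],c[i])
print('bore-tcp world',onplane(p,[c[i]],r.get_state()['tool_pos'][2]+.017)[0]-r.get_state()['tool_pos'])
goto([.4673,.2215,.0197],np.arctan2(-.91,.41))"
```

```text
[268 275  29  25 593] [281.30522766 287.63406408]
bore-tcp world [-0.00156836 -0.00024552  0.017     ]
shift [ 0.0193 -0.0942  0.2189] turn [0.001  0.0028 0.0004] q7 -1.6
```

```bash
python3 steer.py '[[0,0.02,-0.094,0.1,0,0,0],[0,0.02,-0.094,0.17,0,0,0],[0,0.02,-0.094,0.17,0,0,0],[0,0.02,-0.094,0.17,0,0,0],[0,0.02,-0.094,0.17,0,0,0],[0,0.02,-0.094,0.17,0,0,0],[0,0.02,-0.094,0.17,0,0,0],[0,0.02,-0.094,0.17,0,0,0]]'; python3 -c "
from h import *
goto([.4677,.2216,.0197],np.arctan2(-.91,.41))"
```

```text
clock: 5.8
tool_pos: [0.4707, 0.2232, 0.072]
eef_rot: [0.978, 0.21, 0.002, -0.0]
contact_force: [-0.2, -1.0, -1.1]
opening: 0.283
finger_force: 30.0
shift [-0.0036  0.0002  0.0523] turn [ 0.0007 -0.0041  0.0007] q7 -1.8
```

```bash
python3 steer.py '[[0,-0.0025,0,0.04,0,0,0],[0,-0.0025,0,0.046,0,0,0],[0,-0.0025,0,0.046,0,0,0],[0,-0.0025,0,0.046,0,0,0]]'; python3 -c "
from h import *
for _ in range(3): print(r.get_state()['tool_pos'])
goto([.4677,.2216,.0197],np.arctan2(-.91,.41))"
```

```text
clock: 6.2
tool_pos: [0.4673, 0.2233, 0.0251]
eef_rot: [0.977, 0.211, 0.001, -0.0]
contact_force: [0.5, 0.8, -1.3]
opening: 0.288
finger_force: 30.0
[0.46730658 0.22327103 0.0251091 ]
[0.46730658 0.22327103 0.0251091 ]
[0.46730658 0.22327103 0.0251091 ]
shift [-0.0003  0.0017  0.0054] turn [ 0.0001 -0.0019  0.0028] q7 -1.81
```

```bash
python3 steer.py '[[0,0,0.001,0.0055,0,0,0],[0,0,0.001,0.0055,0,0,0],[0,0,0.001,0.0055,0,0,0]]'; python3 steer.py '[[0.5,0,0,0,0,0,0],[0.5,0,0,0,0,0,0],[0.5,0,0,0,0,0,0],[0.5,0,0,-0.05,0,0,0],[0.5,0,0,-0.1,0,0,0],[0.5,0,0,-0.15,0,0,0],[0.5,0,0,-0.16,0,0,0],[0.5,0,0,-0.16,0,0,0]]'; python3 -c "
from h import *
goto([.4681,-.0919,.08],np.radians(16))
wrist('w4'); p,im=load('w4'); h=cv2.cvtColor(im,cv2.COLOR_RGB2HSV)
print(proj(p,[[.4665,.2211,.036],[.4665,.2211,.01]]))"
```

```text
clock: 6.5
tool_pos: [0.468, 0.2227, 0.019]
eef_rot: [0.977, 0.212, 0.001, -0.0]
contact_force: [1.5, -0.0, 2.3]
opening: 0.287
finger_force: 30.1
clock: 7.3
tool_pos: [0.4677, 0.2228, 0.1799]
eef_rot: [0.977, 0.212, 0.002, -0.001]
contact_force: [-0.1, 1.1, -0.4]
opening: 0.499
finger_force: 0.0
shift [-0.1302  0.2867  0.0993] turn [ 0.0025 -0.0034 -1.4235] q7 -1.78
[[282.80588883 201.22983348]
 [282.69346036 194.97751308]]
```

View pics/w4.png

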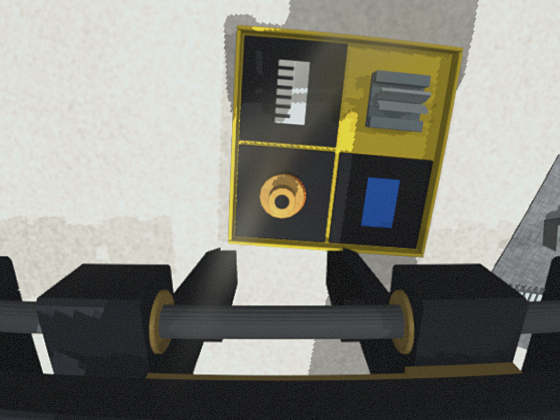

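The bore is seen at (283,202) against a predicted (282.8,201.2), so the bushing is centred within 1 mm. Next is the comb. I take the long way round for the turn to keep joint 7 clear of its limit.

```bash
python3 steer.py '[[0.6,-0.13,0.287,0,0,0,1.718],[0.6,-0.13,0.287,0,0,0,1.718],[0.6,-0.13,0.287,0,0,0,1.718],[0.6,-0.13,0.287,0,0,0,1.718],[0.6,-0.13,0.287,0,0,0,1.718],[0.6,-0.13,0.287,0,0,0,1.718],[0.6,-0.13,0.287,0,0,0,1.718],[0.6,-0.13,0.287,0,0,0,1.718],[0.6,-0.13,0.287,0.05,0,0,1.718],[0.6,-0.13,0.287,0.08,0,0,1.718]]'; python3 -c "
from h import *
goto([.4681,-.0919,.08],np.radians(16))"
```

```text
clock: 8.35
tool_pos: [0.4653, -0.0928, 0.0949]
eef_rot: [0.858, -0.514, -0.002, 0.002]
contact_force: [1.2, 1.2, -0.9]
opening: 0.595
finger_force: 0.0
shift [ 0.0005 -0.0029  0.0148] turn [0.0046 0.0008 0.2121] q7 -2.19
```

```bash
python3 steer.py '[[0.6,0.0005,-0.003,0.02,0,0,0.15],[0.6,0.0005,-0.003,0.02,0,0,0.212],[0.6,0.0005,-0.003,0.02,0,0,0.212],[0.6,0.0005,-0.003,0.02,0,0,0.212]]'; python3 -c "
from h import *
goto([.4681,-.0919,.0035],np.radians(16))
p,im=wrist('w5')
print(proj(p,[[.4681,-.0919,.012]]))
g=cv2.resize(im[130:330,180:400,::-1],None,fx=3.6,fy=3,interpolation=cv2.INTER_CUBIC);cv2.imwrite('pics/w5c.png',g)"
```

```text
clock: 8.75
tool_pos: [0.4691, -0.0917, 0.0771]
eef_rot: [0.801, -0.599, -0.001, 0.001]
contact_force: [0.4, -0.3, -0.4]
opening: 0.602
finger_force: 0.0
shift [-0.0001  0.0008  0.0736] turn [0.0028 0.0004 0.0082] q7 -2.29
[[282.70109631 224.80839236]]
```

View pics/w5c.png

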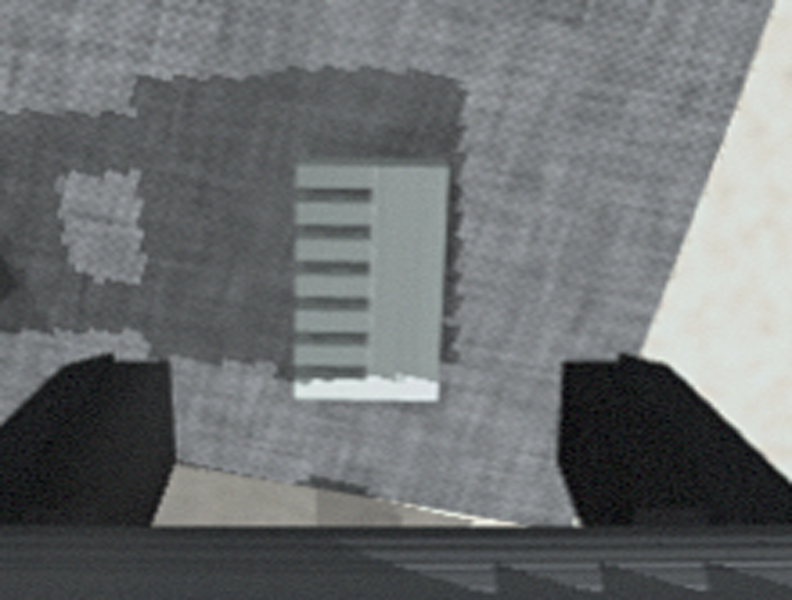

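The comb's centre is at (282.5,224.3) against a predicted (282.7,224.8), and its edges are aligned with the fingers. I go down and grip.

```bash
python3 steer.py '[[0.6,0,0.0005,0.04,0,0,0.004],[0.6,0,0.0005,0.073,0,0,0.004],[0.6,0,0.0005,0.073,0,0,0.004],[0.6,0,0.0005,0.073,0,0,0.004],[0,0,0.0005,0.073,0,0,0.004],[0,0,0.0005,0.073,0,0,0.004],[0,0,0.0005,0.073,0,0,0.004],[0,0,0.0005,0.073,0,0,0.004],[0,0,0.0005,0.073,0,0,0.004]]' 25; python3 steer.py '[[0,0,0,-0.05,0,0,0],[0,0,0,-0.1,0,0,0],[0,0,0,-0.12,0,0,0],[0,0,0,-0.12,0,0,0]]'; python3 -c "
from h import *
goto([.5588,.2544,.125],np.radians(-70))"
```

```text
clock: 9.7
tool_pos: [0.4698, -0.0919, 0.0055]
eef_rot: [0.799, -0.601, 0.0, -0.0]
contact_force: [-0.4, 0.3, 4.0]
opening: 0.31
finger_force: 25.0
clock: 10.1
tool_pos: [0.4714, -0.0921, 0.1277]
eef_rot: [0.799, -0.601, 0.003, -0.001]
contact_force: [-0.6, -0.1, -1.0]
opening: 0.312
finger_force: 25.0
shift [-0.3085 -0.1804  0.0028] turn [-6.0000e-03  1.5000e-03  1.5036e+00] q7 -2.3
```

```bash
python3 steer.py '[[0,-0.3085,-0.18,0,0,0,-1.638],[0,-0.3085,-0.18,0,0,0,-1.638],[0,-0.3085,-0.18,0,0,0,-1.638],[0,-0.3085,-0.18,0,0,0,-1.638],[0,-0.3085,-0.18,0,0,0,-1.638],[0,-0.3085,-0.18,0,0,0,-1.638],[0,-0.3085,-0.18,0,0,0,-1.638],[0,-0.3085,-0.18,0,0,0,-1.638],[0,-0.3085,-0.18,0,0,0,-1.638],[0,-0.3085,-0.18,0,0,0,-1.638]]'; python3 steer.py '[[0,0,0,0,0,0,0]]'; python3 -c "
from h import *
goto([.5588,.2544,.08],np.radians(-70))"
```

```text
clock: 11.1
tool_pos: [0.5557, 0.2553, 0.1232]
eef_rot: [0.994, 0.109, -0.001, -0.0]
contact_force: [0.3, -0.2, -0.2]
opening: 0.309
finger_force: 25.0
clock: 11.2
tool_pos: [0.5559, 0.2544, 0.1235]
eef_rot: [0.994, 0.106, -0.001, -0.0]
contact_force: [0.3, -0.4, -0.8]
opening: 0.315
finger_force: 25.0
shift [0.0029 0.0006 0.0435] turn [-0.0009  0.0028 -0.1377] q7 -1.85
```

```bash
python3 steer.py '[[0,0.003,0.0005,0.03,0,0,-0.138],[0,0.003,0.0005,0.06,0,0,-0.138],[0,0.003,0.0005,0.06,0,0,-0.138],[0,0.003,0.0005,0.06,0,0,-0.138],[0,0.003,0.0005,0.06,0,0,-0.138]]'; python3 -c "
from h import *
goto([.559,.2545,.0125],np.radians(-70))
p,im=wrist('w6'); h=cv2.cvtColor(im,cv2.COLOR_RGB2HSV); tp=r.get_state()['tool_pos']
m=((h[...,1]<60)&(h[...,2]>100)).astype(np.uint8); a=proj(p,[tp+[0,0,.0085]])[0]; print(a)
for c in cv2.findContours(m,0,1)[0]:
  if cv2.contourArea(c)>400: print(cv2.minAreaRect(c),onplane(p,[cv2.minAreaRect(c)[0]],tp[2]+.0085)[0]-tp)"
```

```text
clock: 11.7
tool_pos: [0.5606, 0.255, 0.0663]
eef_rot: [0.985, 0.173, 0.001, -0.0]
contact_force: [1.0, -0.6, -0.6]
opening: 0.312
finger_force: 25.0
shift [-0.0018 -0.0001  0.0537] turn [-0.0001 -0.0017 -0.0017] q7 -1.76
[282.01422859 275.4997394 ]
((506.1970520019531, 353.9401550292969), (40.249717712402344, 51.635498046875), 87.1375961303711) [-0.00411809 -0.12872943  0.0085    ]
((58.22746276855469, 350.25537109375), (61.47208786010742, 44.888057708740234), 76.60750579833984) [-0.08322425  0.09598712  0.0085    ]
((441.5, 251.0), (18.0, 73.0), 90.0) [ 0.03660142 -0.0655086   0.0085    ]
((436.08135986328125, 210.8182373046875), (27.578083038330078, 85.68252563476562), 82.50414276123047) [ 0.05303169 -0.0539675   0.0085    ]
((281.0, 248.5), (113.0, 62.0), 90.0) [0.01260525 0.0050836  0.0085    ]
((279.49993896484375, 150.99996948242188), (558.9998779296875, 301.99993896484375), -0.0) [0.05360568 0.02064795 0.0085    ]
```

```bash
python3 steer.py '[[0,-0.0015,0,0.045,0,0,-0.001],[0,-0.0015,0,0.05,0,0,-0.001],[0,-0.0015,0,0.053,0,0,-0.001],[0,-0.0015,0,0.0535,0,0,-0.001],[0,-0.0015,0,0.0535,0,0,-0.001]]'; python3 steer.py '[[0.5,0,0,0,0,0,0],[0.5,0,0,0,0,0,0],[0.5,0,0,0,0,0,0],[0.5,0,0,-0.05,0,0,0],[0.5,0,0,-0.1,0,0,0],[0.5,0,0,-0.13,0,0,0],[0.5,0,0,-0.13,0,0,0]]'; python3 -c "
from h import *
goto([.5702,-.1962,.07],np.radians(110.3)) 
p,im=wrist('w7')
print(proj(p,[[.5588,.2544,.02],[.5588,.2544,.01]]))
cv2.imwrite('pics/w7c.png',cv2.resize(im[90:290,160:400,::-1],None,fx=3.3,fy=3,interpolation=cv2.INTER_CUBIC))"
```

```text
clock: 12.25
tool_pos: [0.5584, 0.2542, 0.0136]
eef_rot: [0.985, 0.174, 0.0, 0.0]
contact_force: [-1.8, -1.1, 5.2]
opening: 0.312
finger_force: 25.0
clock: 12.95
tool_pos: [0.5617, 0.2555, 0.1465]
eef_rot: [0.985, 0.174, 0.005, -0.001]
contact_force: [0.7, -0.2, -0.3]
opening: 0.498
finger_force: 0.0
shift [-0.1473  0.4275  0.0746] turn [-0.001  -0.0095 -0.005 ] q7 -1.76
[[281.86748154 208.231801  ]
 [281.85829383 205.39560824]]
```

View pics/w7c.png

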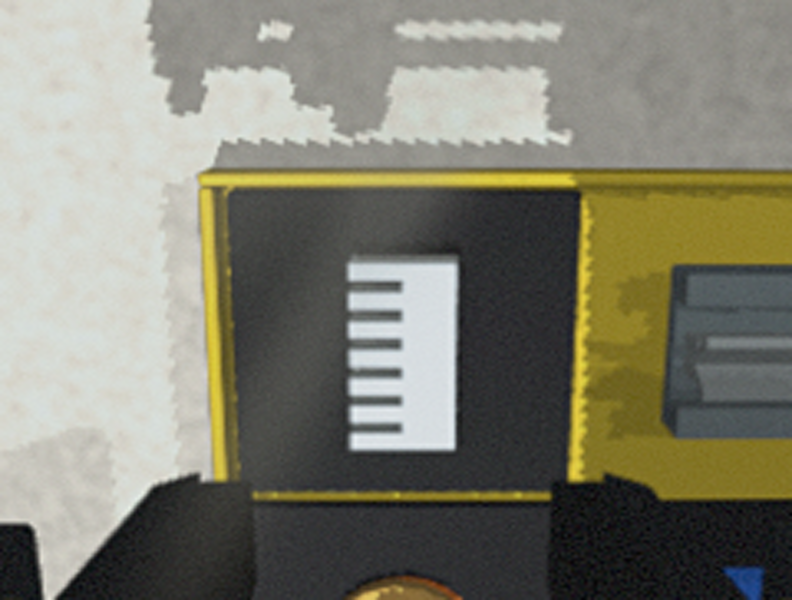

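The comb's centre is at (282.1,208.3) against a predicted (281.9,208.2), square in the pad, with the outline fully covered. Next is the block.

```bash
python3 steer.py '[[0.6,-0.147,0.4275,0,0,0,0],[0.6,-0.147,0.4275,0,0,0,0],[0.6,-0.147,0.4275,0,0,0,0],[0.6,-0.147,0.4275,0,0,0,0],[0.6,-0.147,0.4275,0,0,0,0],[0.6,-0.147,0.4275,0,0,0,0],[0.6,-0.147,0.4275,0,0,0,0],[0.6,-0.147,0.4275,0,0,0,0],[0.6,-0.147,0.4275,0,0,0,0],[0.6,-0.147,0.4275,0.05,0,0,0]]'; python3 steer.py '[[0.6,0,0,0.025,0,0,0],[0.6,0,0,0.025,0,0,0],[0.6,0,0,0.025,0,0,0]]'; python3 -c "
from h import *
goto([.5702,-.1962,.0138],np.radians(110.3)) 
p,im=wrist('w8'); h=cv2.cvtColor(im,cv2.COLOR_RGB2HSV)
m=((h[...,0]>95)&(h[...,0]<120)&(h[...,1]>90)&(h[...,2]>50)).astype(np.uint8)
c=max(cv2.findContours(m,0,1)[0],key=cv2.contourArea); X=onplane(p,cv2.boxPoints(cv2.minAreaRect(c)),.012); print(X.round(4),X.mean(0),proj(p,[[.5702,-.1962,.026]]))
cv2.imwrite('pics/w8c.png',cv2.resize(im[120:320,160:400,::-1],None,fx=3.3,fy=3,interpolation=cv2.INTER_CUBIC))"
```

```text
clock: 14.0
tool_pos: [0.5694, -0.2106, 0.0949]
eef_rot: [0.986, 0.167, 0.004, 0.006]
contact_force: [1.4, -0.8, -0.3]
opening: 0.602
finger_force: 0.0
clock: 14.3
tool_pos: [0.5664, -0.1972, 0.066]
eef_rot: [0.985, 0.174, -0.001, -0.001]
contact_force: [-0.7, -0.3, -0.7]
opening: 0.599
finger_force: 0.0
shift [0.004  0.0005 0.0522] turn [-0.0015  0.0016 -0.0039] q7 -1.13
[[ 0.5903 -0.1717  0.012 ]
 [ 0.6009 -0.2005  0.012 ]
 [ 0.5472 -0.2216  0.012 ]
 [ 0.5358 -0.1905  0.012 ]] [ 0.56857076 -0.19607267  0.012     ] [[282.60047436 232.77143529]]
```

View pics/w8c.png

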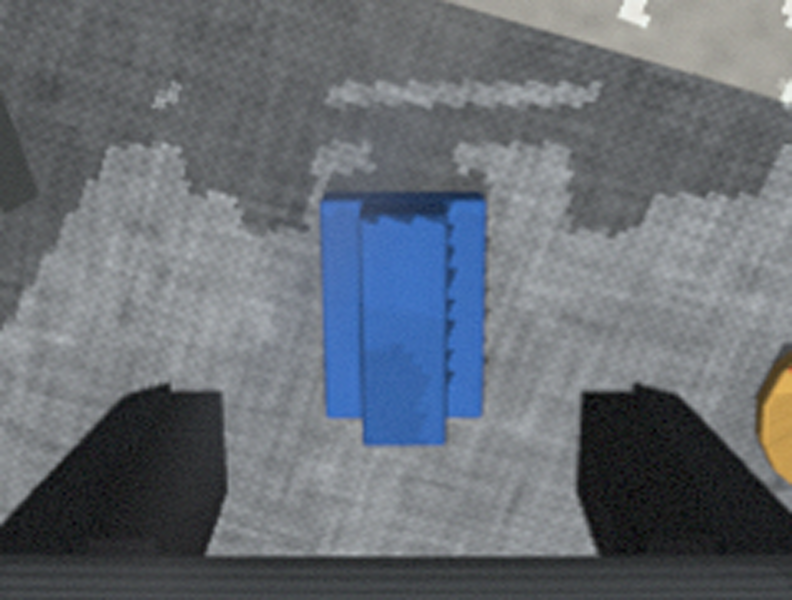

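The block is aligned with the fingers: base corners at crop (321,198)–(482,416), rib end at row 444. I compute its centre from those.

```bash
python3 -c "
from h import *
p,_=load('w8')
f=lambda a:[(160+(x+.5)/3.3-.5,120+(y+.5)/3-.5) for x,y in a]
for q,z in (([(321,198),(486,198),(482,416),(328,416)],.012),([(361,218),(447,215),(445,444),(364,444)],.026)):
  X=onplane(p,f(q),z);e=np.roll(X,-1,0)-X;print(X.mean(0).round(4),(np.linalg.norm(e,axis=1)*1e3).round(1),np.degrees(np.arctan2(e[:,1],e[:,0])).round(1))
"
```

```text
[ 0.5716 -0.1954  0.012 ] [31.4 49.5 31.3 49.5] [ -69.8 -159.5  110.2   20.6]
[ 0.5711 -0.1956  0.026 ] [15.3 49.  15.4 48.4] [ -67.6 -159.6  110.2   20.2]
```

```bash
python3 steer.py '[[0.6,0.0048,0.0003,0.04,0,0,0],[0.6,0.0048,0.0003,0.052,0,0,0],[0.6,0.0048,0.0003,0.052,0,0,0],[0.6,0.0048,0.0003,0.052,0,0,0],[0,0.0048,0.0003,0.052,0,0,0],[0,0.0048,0.0003,0.052,0,0,0],[0,0.0048,0.0003,0.052,0,0,0],[0,0.0048,0.0003,0.052,0,0,0],[0,0.0048,0.0003,0.052,0,0,0],[0,0.0048,0.0003,0.052,0,0,0]]' 30; python3 steer.py '[[0,0,0,-0.05,0,0,0],[0,0,0,-0.1,0,0,0],[0,0,0,-0.12,0,0,0],[0,0,0,-0.12,0,0,0]]'; python3 -c "
from h import *
goto([.5002,.1287,.08],np.radians(-70))"
```

```text
clock: 15.35
tool_pos: [0.5716, -0.1965, 0.015]
eef_rot: [0.985, 0.174, 0.0, 0.0]
contact_force: [-0.4, 0.5, 2.0]
opening: 0.182
finger_force: 30.0
clock: 15.75
tool_pos: [0.5737, -0.1972, 0.1379]
eef_rot: [0.985, 0.174, 0.003, 0.001]
contact_force: [1.2, -0.3, -1.4]
opening: 0.177
finger_force: 30.0
shift [ 0.0422 -0.3316  0.0569] turn [ 0.0039 -0.0054  0.0004] q7 -1.12
```

```bash
python3 steer.py '[[0,0.042,-0.332,0,0,0,0],[0,0.042,-0.332,0,0,0,0],[0,0.042,-0.332,0,0,0,0],[0,0.042,-0.332,0,0,0,0],[0,0.042,-0.332,0,0,0,0],[0,0.042,-0.332,0,0,0,0],[0,0.042,-0.332,0,0,0,0],[0,0.042,-0.332,0.03,0,0,0],[0,0.042,-0.332,0.06,0,0,0],[0,0.042,-0.332,0.06,0,0,0]]'; python3 steer.py '[[0,0,0,0,0,0,0],[0,0,0,0,0,0,0]]';python3 -c "
from h import *
goto([.5002,.1287,.0225],np.radians(-70))"
```

```text
clock: 16.75
tool_pos: [0.4937, 0.1292, 0.0707]
eef_rot: [0.985, 0.175, -0.005, 0.001]
contact_force: [-1.5, -0.8, -1.3]
opening: 0.18
finger_force: 30.0
clock: 16.95
tool_pos: [0.4976, 0.1295, 0.0753]
eef_rot: [0.985, 0.174, 0.0, 0.0]
contact_force: [0.1, 0.8, -0.6]
opening: 0.18
finger_force: 30.0
shift [0.0021 0.0016 0.0528] turn [ 0.0003 -0.0008 -0.0001] q7 -1.64
```

```bash
python3 steer.py '[[0,0.002,0.0015,0.035,0,0,0],[0,0.002,0.0015,0.046,0,0,0],[0,0.002,0.0015,0.046,0,0,0],[0,0.002,0.0015,0.046,0,0,0]]'; python3 -c "
from h import *
goto([.5002,.1287,.0228],np.radians(-70))"
```

```text
clock: 17.35
tool_pos: [0.4998, 0.129, 0.0296]
eef_rot: [0.985, 0.174, 0.0, 0.0]
contact_force: [0.3, -0.2, -1.7]
opening: 0.181
finger_force: 30.0
shift [0.0003 0.0005 0.0068] turn [ 0.0001 -0.0005  0.0005] q7 -1.64
```

Next I set the block down, release, rise and check the placement and the clip from here.

```bash
python3 steer.py '[[0,0.0003,0.0003,0.005,0,0,0],[0,0.0003,0.0003,0.0068,0,0,0],[0,0.0003,0.0003,0.0068,0,0,0]]'; python3 steer.py '[[0.4,0,0,0,0,0,0],[0.4,0,0,0,0,0,0],[0.4,0,0,0,0,0,0],[0.4,0,0,-0.05,0,0,0],[0.4,0,0,-0.1,0,0,0],[0.4,0,0,-0.14,0,0,0],[0.4,0,0,-0.14,0,0,0],[0.4,0,0,-0.14,0,0,0]]'; python3 -c "
from h import *
goto([.5636,-.0863,.13],np.radians(33))
p,im=wrist('w9')
print(proj(p,[[.5002,.1287,.034],[.5002,.1287,.02],[.5927,.162,.035]]))
cv2.imwrite('pics/w9c.png',cv2.resize(im[40:280,180:420,::-1],None,fx=2.5,fy=2.5,interpolation=cv2.INTER_CUBIC))"
```

```text
clock: 17.65
tool_pos: [0.5006, 0.1291, 0.023]
eef_rot: [0.985, 0.174, 0.001, -0.0]
contact_force: [-0.9, -0.8, 4.9]
opening: 0.178
finger_force: 30.0
clock: 18.45
tool_pos: [0.5003, 0.129, 0.1626]
eef_rot: [0.985, 0.174, 0.001, -0.0]
contact_force: [-0.6, 0.2, 0.2]
opening: 0.398
finger_force: 0.0
shift [-0.0144  0.224   0.0326] turn [-1.1000e-03 -1.6000e-03  1.3446e+00] q7 -1.62
[[281.89644163 203.31836062]
 [281.86484808 199.52333545]
 [282.63196868  84.24536748]]
```

View pics/w9c.png

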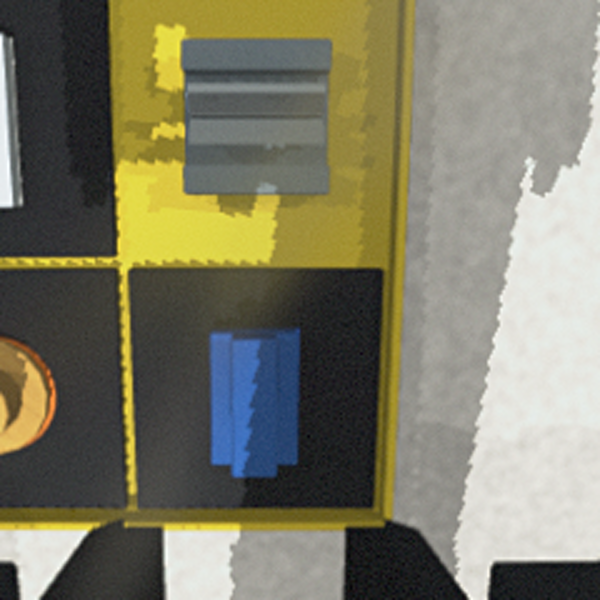

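The block's base centre is at (281.5,198.9) against a predicted (281.9,199.5), square in the pad, and the clip is near its predicted (282.6,84). Now the tag; I turn the negative way to stay within joint 7's range.

```bash
python3 steer.py '[[0.4,-0.0144,0.224,0,0,0,-1.797],[0.4,-0.0144,0.224,0,0,0,-1.797],[0.4,-0.0144,0.224,0,0,0,-1.797],[0.4,-0.0144,0.224,0,0,0,-1.797],[0.4,-0.0144,0.224,0,0,0,-1.797],[0.4,-0.0144,0.224,0,0,0,-1.797],[0.4,-0.0144,0.224,0,0,0,-1.797],[0.4,-0.0144,0.224,0,0,0,-1.797],[0.4,-0.0144,0.224,0,0,0,-1.797],[0.4,-0.0144,0.224,0,0,0,-1.797]]'; python3 -c "
from h import *
goto([.5636,-.0863,.13],np.radians(33.2))"
```

```text
clock: 19.5
tool_pos: [0.5619, -0.0863, 0.1598]
eef_rot: [0.599, 0.801, -0.001, -0.002]
contact_force: [-0.5, -0.3, -0.3]
opening: 0.4
finger_force: 0.0
shift [-0.0006  0.0018  0.0297] turn [-0.0032 -0.0027 -0.294 ] q7 -0.18
```

```bash
python3 steer.py '[[0.4,-0.0006,0.0018,0.01,0,0,-0.15],[0.4,-0.0006,0.0018,0.02,0,0,-0.294],[0.4,-0.0006,0.0018,0.02,0,0,-0.294],[0.4,-0.0006,0.0018,0.02,0,0,-0.294],[0.4,-0.0006,0.0018,0.02,0,0,-0.294]]'; python3 -c "
from h import *
goto([.5636,-.0863,.038],np.radians(33.2))
p,im=wrist('w10'); h=cv2.cvtColor(im,cv2.COLOR_RGB2HSV)
m=((h[...,0]>50)&(h[...,0]<85)&(h[...,1]>90)).astype(np.uint8)
c=max(cv2.findContours(m,0,1)[0],key=cv2.contourArea); b=cv2.minAreaRect(c);print(b,proj(p,[[.5636,-.0863,.066]]))
x,y=map(int,b[0]);print(x,y,h[y-40:y+50:6,x].tolist())
cv2.imwrite('pics/w10c.png',cv2.resize(im[y-75:y+75,x-100:x+100,::-1],None,fx=4,fy=4,interpolation=cv2.INTER_CUBIC))"
```

```text
clock: 20.0
tool_pos: [0.565, -0.0863, 0.1417]
eef_rot: [0.479, 0.878, 0.0, -0.0]
contact_force: [-0.2, 0.3, 0.9]
opening: 0.4
finger_force: 0.0
shift [ 0.0007 -0.0012  0.1037] turn [-0.0003 -0.0006 -0.0086] q7 0.03
((280.1944580078125, 213.5847625732422), (75.10352325439453, 13.790339469909668), 88.53119659423828) [[278.84762827 220.37335564]]
280 213 [[65, 74, 79], [67, 99, 77], [68, 129, 83], [67, 145, 109], [68, 154, 109], [67, 153, 108], [68, 163, 108], [68, 147, 111], [69, 165, 113], [68, 159, 109], [67, 153, 113], [67, 157, 112], [67, 167, 110], [68, 117, 100], [111, 20, 90]]
```

View pics/w10c.png

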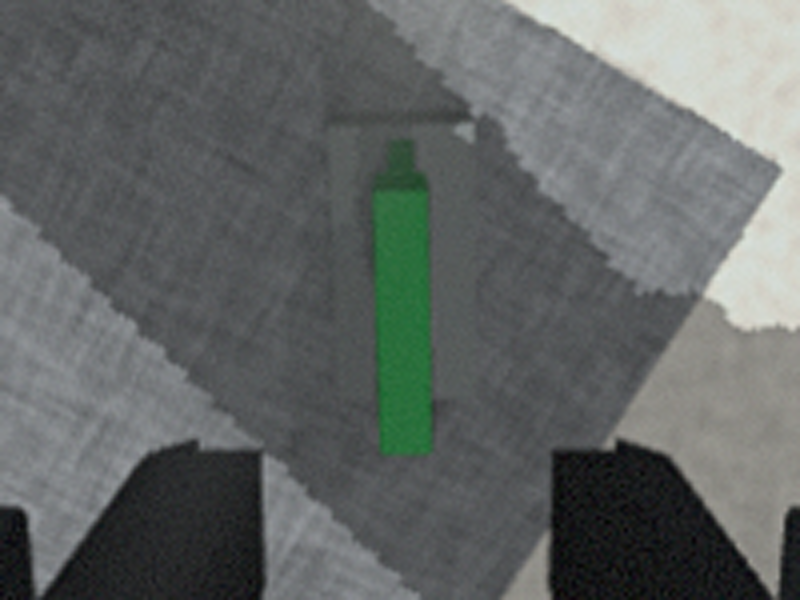

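The bar's top face has crop corners (373,190),(428,190),(433,455),(381,455), which I cast onto z=0.066.

```bash
python3 -c "
from h import *
p,_=load('w10')
X=onplane(p,[(180+(x+.5)/4-.5,138+(y+.5)/4-.5) for x,y in [(373,190),(428,190),(433,455),(381,455)]],.066)
e=np.roll(X,-1,0)-X;print(X.mean(0).round(4),(np.linalg.norm(e,axis=1)*1e3).round(1),np.degrees(np.arctan2(e[:,1],e[:,0])).round(1))
X=X.mean(0);goto([X[0],X[1],.038],np.radians(33.8))
"
```

```text
[ 0.5642 -0.0849  0.066 ] [ 9.6 49.6  9.6 49.6] [  32.8  -55.9 -147.2  124.1]
shift [ 1.70e-03 -1.00e-04  1.04e-01] turn [ 0.     -0.0001 -0.0185] q7 0.03
```

```bash
python3 steer.py '[[0.4,0.0017,0,0.05,0,0,-0.018],[0.4,0.0017,0,0.085,0,0,-0.018],[0.4,0.0017,0,0.104,0,0,-0.018],[0.4,0.0017,0,0.104,0,0,-0.018],[0.4,0.0017,0,0.104,0,0,-0.018],[0,0.0017,0,0.104,0,0,-0.018],[0,0.0017,0,0.104,0,0,-0.018],[0,0.0017,0,0.104,0,0,-0.018],[0,0.0017,0,0.104,0,0,-0.018],[0,0.0017,0,0.104,0,0,-0.018]]' 45; python3 steer.py '[[0,0,0,-0.03,0,0,0],[0,0,0,-0.06,0,0,0],[0,0,0,-0.1,0,0,0],[0,0,0,-0.1,0,0,0]]'; python3 -c "
from h import *
goto([.5927,.162,.15],np.radians(20))"
```

```text
clock: 21.05
tool_pos: [0.5647, -0.0852, 0.0387]
eef_rot: [0.471, 0.882, 0.0, 0.001]
contact_force: [0.2, -0.7, 6.6]
opening: 0.104
finger_force: 45.0
clock: 21.45
tool_pos: [0.5673, -0.0845, 0.1424]
eef_rot: [0.471, 0.882, 0.002, 0.004]
contact_force: [0.7, 0.2, 0.0]
opening: 0.104
finger_force: 45.0
shift [ 0.1906  0.1585 -0.0073] turn [0.0079 0.0035 0.2416] q7 0.03
```

```bash
python3 steer.py '[[0,0.19,0.158,-0.008,0,0,0.24],[0,0.19,0.158,-0.008,0,0,0.24],[0,0.19,0.158,-0.008,0,0,0.24],[0,0.19,0.158,-0.008,0,0,0.24],[0,0.19,0.158,-0.008,0,0,0.24],[0,0.19,0.158,-0.008,0,0,0.24],[0,0.19,0.158,-0.008,0,0,0.24],[0,0.19,0.158,-0.008,0,0,0.24]]'; python3 -c "
from h import *
p,im=load('w9'); h=cv2.cvtColor(im,cv2.COLOR_RGB2HSV)
f=lambda a:[(180+(x+.5)/2.5-.5,40+(y+.5)/2.5-.5) for x,y in a]
for q,z in (([(182,40),(331,38),(329,193),(185,193)],.012),([(188,92),(328,92),(327,117),(190,117)],.035)):
  X=onplane(p,f(q),z);e=np.roll(X,-1,0)-X;print(X.mean(0).round(4),(np.linalg.norm(e,axis=1)*1e3).round(1),np.degrees(np.arctan2(e[:,1],e[:,0])).round(1))
print(h[64:104,283,2].tolist(),h[64:104,300,2].tolist())
print(proj(p,[[.5925+t*.94,.162+t*.342,.035] for t in (-.0065,0,.0065)]))
goto([.5925,.162,.12],np.radians(20))"
```

```text
clock: 22.25
tool_pos: [0.5892, 0.1584, 0.1451]
eef_rot: [0.573, 0.819, -0.001, 0.0]
contact_force: [0.7, -0.3, -0.9]
opening: 0.106
finger_force: 45.0
[0.5931 0.1622 0.012 ] [50.6 51.4 50.9 50.7] [ -69.2 -159.5  110.1   20.2]
[0.5948 0.1625 0.035 ] [44.5  7.6 43.8  7.6] [ -69.9 -161.2  110.1   23.9]
[111, 113, 110, 97, 70, 67, 79, 80, 90, 123, 136, 144, 129, 98, 91, 91, 93, 92, 93, 92, 94, 99, 78, 93, 121, 125, 123, 125, 119, 123, 127, 130, 126, 116, 95, 93, 91, 93, 96, 95] [111, 113, 107, 98, 76, 76, 84, 91, 97, 118, 137, 141, 132, 106, 95, 98, 98, 101, 96, 99, 101, 106, 95, 103, 122, 127, 123, 128, 128, 127, 123, 123, 125, 117, 107, 96, 107, 110, 109, 104]
[[282.52171139  92.98398156]
 [282.54552401  84.49182881]
 [282.56945061  75.9207682 ]]
shift [0.0023 0.0044 0.0251] turn [-0.0022  0.002   0.0002] q7 -0.48
```

Base (50.9 mm square) and jaws (44 mm) measure to spec. The slot line at row ~86 agrees with the centre to about 0.5 mm. I lower to just above the mouth.

```bash
python3 steer.py '[[0,0.0023,0.0045,0.03,0,0,0],[0,0.0023,0.0045,0.062,0,0,0],[0,0.0023,0.0045,0.062,0,0,0],[0,0.0023,0.0045,0.062,0,0,0],[0,0.0023,0.0045,0.062,0,0,0]]'; python3 -c "
from h import *
goto([.5928,.1621,.044],np.radians(20))"
```

```text
clock: 22.75
tool_pos: [0.594, 0.1639, 0.0854]
eef_rot: [0.573, 0.819, 0.001, 0.001]
contact_force: [0.1, -0.5, -0.4]
opening: 0.111
finger_force: 45.0
shift [-0.0013 -0.0018  0.0414] turn [0.0021 0.0002 0.0006] q7 -0.53
```

```bash
python3 steer.py '[[0,-0.001,-0.0012,0.012,0.001,0,0],[0,-0.001,-0.0012,0.012,0.001,0,0]]'; python3 steer.py '[[0,0,0,0.006,0,0,0],[0,0,0,0.012,0,0,0],[0,0,0,0.012,0,0,0],[0,0,0,0.012,0,0,0]]'; python3 -c "
from h import *
goto([.5928,.1621,.044],np.radians(20));print(r.get_state()['moment'])"
```

```text
clock: 22.95
tool_pos: [0.5918, 0.1622, 0.0714]
eef_rot: [0.573, 0.82, -0.001, -0.0]
contact_force: [-1.0, -0.7, -1.4]
opening: 0.108
finger_force: 45.0
clock: 23.35
tool_pos: [0.5922, 0.1631, 0.0598]
eef_rot: [0.573, 0.82, -0.0, -0.0]
contact_force: [0.4, 0.6, -0.6]
opening: 0.105
finger_force: 45.0
shift [-0.0012  0.0002  0.0158] turn [-0.0011  0.      0.0021] q7 -0.55
[-0.02116451 -0.18449924 -0.01407182]
```

```bash
python3 steer.py '[[0,-0.0007,0,0.005,0,0,0],[0,-0.0007,0,0.01,0,0,0],[0,-0.0007,0,0.01,0,0,0],[0,-0.0007,0,0.01,0,0,0]]'; python3 steer.py '[[0,0,0,0.003,0,0,0],[0,0,0,0.005,0,0,0],[0,0,0,0.005,0,0,0],[0,0,0,0.005,0,0,0]]'
```

```text
clock: 23.75
tool_pos: [0.5922, 0.1625, 0.0497]
eef_rot: [0.573, 0.82, -0.0, -0.0]
contact_force: [0.2, 1.0, -0.7]
opening: 0.104
finger_force: 45.0
clock: 24.15
tool_pos: [0.5924, 0.1624, 0.0448]
eef_rot: [0.573, 0.82, -0.0, -0.0]
contact_force: [0.7, 1.8, 0.3]
opening: 0.108
finger_force: 45.0
```

```bash
for i in 1 2; do python3 steer.py '[[0,0,0,0.002,0,0,0],[0,0,0,0.002,0,0,0],[0,0,0,0.002,0,0,0]]' | sed -n '1,2p;4p'; done
```

```text
clock: 24.45
tool_pos: [0.593, 0.1626, 0.0447]
contact_force: [-1.9, -0.4, 13.0]
clock: 24.75
tool_pos: [0.5936, 0.1629, 0.0446]
contact_force: [-4.6, -1.8, 26.1]
```

It is rigid at TCP z≈0.0446 (blade bottom ≈0.012, the slot floor). I relax the push, release and check.

```bash
python3 steer.py '[[0,0,0,-0.0035,0,0,0],[0,0,0,-0.0035,0,0,0]]'; python3 steer.py '[[0.4,0,0,0,0,0,0],[0.4,0,0,0,0,0,0],[0.4,0,0,0,0,0,0],[0.4,0,0,-0.03,0,0,0],[0.4,0,0,-0.06,0,0,0],[0.4,0,0,-0.09,0,0,0],[0.4,0,0,-0.11,0,0,0],[0.4,0,0,-0.11,0,0,0],[0.4,0,0,-0.11,0,0,0]]'; python3 - <<'E'
from h import *
print(r.get_state()['contact_force'],r.get_state()['tool_pos'])
p,im=wrist('w11'); q=camera_params('side'); im2=snapshot('side'); q3=camera_params('scene'); im3=snapshot('scene')
u=np.array([np.cos(np.radians(110)),np.sin(np.radians(110))])*.025
c=np.array([.593,.1622]); T=[[*(c+s*u),.072] for s in(-1,0,1)]
for k in (p,q,q3): print(proj(k,T).round(1).tolist())
g=lambda i,x,y,w,h,f:cv2.resize(i[y:y+h,x:x+w,::-1],(400,300),interpolation=cv2.INTER_CUBIC)
cv2.imwrite('pics/fin.png',np.vstack([np.hstack([g(im,160,90,240,180,0),g(im2,200,110,140,105,0)]),np.hstack([g(im3,300,145,150,112,0),g(im2,210,220,180,135,0)])]))
E
```

```text
clock: 24.95
tool_pos: [0.5927, 0.1624, 0.0449]
eef_rot: [0.573, 0.82, -0.0, 0.0]
contact_force: [0.5, -0.5, 3.6]
opening: 0.103
finger_force: 45.0
clock: 25.85
tool_pos: [0.5923, 0.1621, 0.154]
eef_rot: [0.573, 0.82, -0.001, -0.0]
contact_force: [0.2, -0.7, -0.2]
opening: 0.399
finger_force: 0.0
[ 0.2102678  -0.73776123 -0.20230846] [0.59232159 0.16210057 0.15400032]
[[281.6, 250.5], [281.7, 219.0], [281.8, 185.6]]
[[306.9, 153.8], [301.0, 146.7], [295.2, 139.8]]
[[369.8, 192.4], [378.6, 187.5], [387.1, 182.8]]
```

View pics/fin.png

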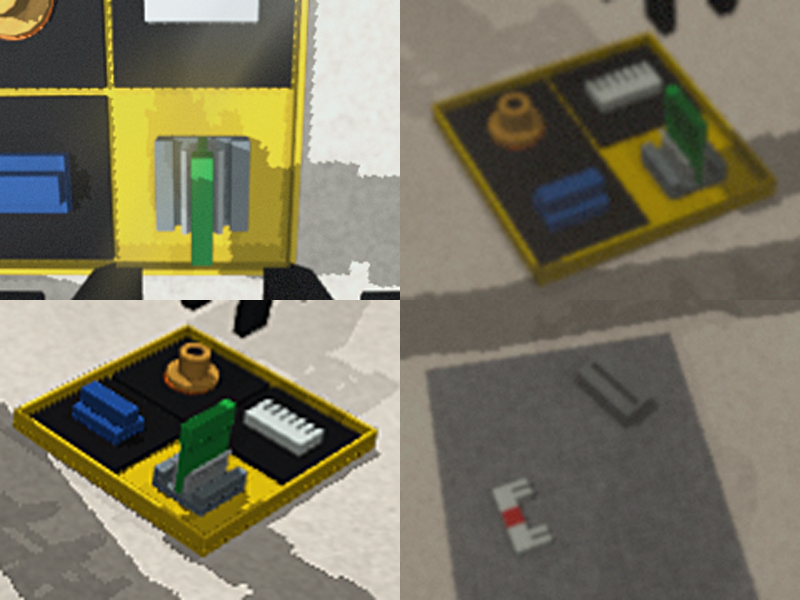

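Bushing, comb and block lie on their pads, the reject comb is untouched and the tag stands upright in the clip. The tag's top edge is 65 px long in the wrist view against a predicted 64.9 if home. To make sure, I touch its top with closed fingers; if it is fully home they meet it at z≈0.072.

```bash
python3 steer.py '[[0,0,0,0,0,0,0],[0,0,0,0.04,0,0,0],[0,0,0,0.07,0,0,0],[0,0,0,0.077,0,0,0],[0,0,0,0.077,0,0,0],[0,0,0,0.077,0,0,0]]' 10; for i in 1 2 3; do python3 steer.py '[[0,0,0,0.002,0,0,0],[0,0,0,0.002,0,0,0],[0,0,0,0.002,0,0,0]]'| sed -n '2p;4p'; done
```

```text
clock: 26.6
tool_pos: [0.5931, 0.163, 0.0784]
eef_rot: [0.573, 0.82, 0.0, 0.0]
contact_force: [-0.3, 0.9, 0.6]
opening: 0.007
finger_force: 0.0
tool_pos: [0.5929, 0.1625, 0.0762]
contact_force: [-0.1, -0.4, 0.3]
tool_pos: [0.5924, 0.1624, 0.0734]
contact_force: [-0.0, 0.4, 0.1]
tool_pos: [0.5932, 0.1628, 0.0725]
contact_force: [-0.7, -0.4, 6.5]
```

The fingers meet the top at 0.0725 under 6.5 N, so the tag is fully home. I back away and hand in.

```bash
python3 steer.py '[[0,0,0,-0.03,0,0,0],[0,0,0,-0.08,0,0,0],[0.5,0,0,-0.13,0,0,0],[0.5,0,0,-0.15,0,0,0],[0.5,0,0,-0.15,0,0,0],[0.5,0,0,-0.15,0,0,0]]'; python3 -c "
from h import *
p,im=wrist('w12'); h=cv2.cvtColor(im,cv2.COLOR_RGB2HSV)
m=((h[...,0]>50)&(h[...,0]<85)&(h[...,1]>90)).astype(np.uint8)
print(cv2.minAreaRect(max(cv2.findContours(m,0,1)[0],key=cv2.contourArea)),proj(p,[[.593,.1622,.072]]))
print(r.finish_job())"
```

```text
clock: 28.1
tool_pos: [0.5923, 0.162, 0.2211]
eef_rot: [0.573, 0.82, -0.001, -0.0]
contact_force: [1.1, 0.6, -1.1]
opening: 0.342
finger_force: 0.0
((281.0, 195.5), (51.0, 10.0), 90.0) [[281.75621128 197.65830573]]
the job is handed in; nothing more can be done
None
```

The job is handed in at about 28 s: the comb, bushing and block measured within about 1 mm of their pad centres, the tag was home in the clip (top felt at 72.5 mm against 72 mm expected), the rejects were left alone and everything was released; the hand-in returned no verdict.

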